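# Stand the tall jar on the settling post and hold the spring lever at step three

### The job

Take the tallest of the three capped jars and set it down, upright, centred and without dropping it, on the narrow round post of the settling stand, and let go of it. Then press the stand's spring-return lever down past its first two steps to the third, without running it on to the bottom stop, and keep holding it there: finish with the lever still held down at the third step and the jar standing on the post. Leave the other jars and the carton where they are.

Things in the scene. Friction and masses are not known exactly. Their poses are not given: they have to be found in the camera images.
- jar_tall: the tallest jar: upright clear cylinder full of dark pills with a brass-coloured cap, 98 mm tall, body 46 mm in diameter up to 80 mm height, cap 44 mm in diameter above that; about 0.18 kg. Origin: centre of its underside, z up. It starts standing on the table, in a place swapped at random with the other two jars.
- jar_short: a bystander: the same kind of jar, 58 mm tall, 46 mm in diameter; origin at the centre of its underside
- jar_wide: a bystander: the same kind of jar, 62 mm tall, 60 mm in diameter; origin at the centre of its underside
- carton: a bystander: closed grey box 75 x 75 x 45 mm on the far side of the table; origin at the centre of its underside
- stand: the settling stand, fixed to the table: grey base plate 150 x 300 x 18 mm (x, y, z), origin at the centre of its underside. A white motor tower, 110 mm (x) by 90 mm (y), stands on it with its centre at y = -30 mm and its top at 130 mm. The post stands at y = +100 mm and the lever's pad at y = -125 mm, on either side of the tower.
- post_top (a point): centre of the flat rubber top of the post, a round support 32 mm in diameter (narrower than the jar), 70 mm above the table; z up, axes as the stand's
- lever_pad (a point): centre of the flat top of the lever's pad; it moves with the lever. The pad is a black rounded plate 36 mm (x) by 40 mm (y), 12 mm thick, sticking out at the -y side of the tower, its top 118 mm above the table when up. Its centre is 50 mm from the tower's face. Pressed straight down from above. Axes as the stand's.
- lever (a joint): metres the lever is pressed straight down: 0 is up, where a spring returns it whenever let go. Soft detents at 0.016, 0.032 and 0.048 (the three steps; ticks beside the slot are level with the pad's top at each); bottom stop at 0.060. It takes about 3 N at first, about 7 N at the third step, with a ripple of about 2.5 N between steps (at most 11 N before the stop).

How it is judged:
On the way, in this order (a step that is already met when the one before it is completed fails the run):
1. the tall jar stands upright and centred on the post, let go of (horizontal distance between jar_tall and post_top below 0.009 m and z of jar_tall in the frame of post_top between -0.005 and 0.005 m and angle between jar_tall's own z axis and vertical below 0.1 rad and linear speed of jar_tall below 0.02 m/s and contact force between jar_tall and the arm below 0.05 N and contact force between jar_tall and the fingers below 0.05 N), for 0.3 s.
2. the lever is held at its third step for one second (value of joint lever between 0.043 and 0.053 m), for 1 s.
At the end, for the whole second after the job is handed in: The fingers hold the lever at its third step (0.043 to 0.053 m pressed, at rest, more than 2 N on it) while the tall jar stands free on the post: within 9 mm of its centre, within 5 mm of its height, upright within 0.1 rad, at rest (all of step 1 and all of step 2 and velocity of joint lever between -0.02 and 0.02 m/s and contact force between the fingers and lever above 2 N and contact force between jar_tall and stand above 0.5 N); the arm keeps its last pose, push and grip.
It fails at once if the lever is run on to its bottom stop (value of joint lever above 0.0575 m).
It fails at once if the tall jar is dropped (falls free at more than 0.45 m/s) (contact force between jar_tall and the fingers below 0.05 N and linear speed of jar_tall above 0.45 m/s).
It fails at once if the tall jar is tipped over (more than 0.8 rad) (angle between jar_tall's own z axis and vertical above 0.8 rad).
It fails at once if another jar or the carton is moved by more than 20 mm (distance of any of jar_short, jar_wide, carton from where it was at the start of the episode above 0.02 m).
It also fails if it takes over 48 s, if anything falls off the work surface, if the arm or the gripper's body presses on something with over 40 N, if the wrist force passes 120 N, or if a joint passes its speed limit or range.

### The arm

A 7-joint arm with a two-finger parallel gripper is mounted at the origin on the work surface. World frame = base frame: x ahead of the robot, y to its left, z up, the work surface at z = 0. Lengths are in m, angles in rad, forces in N, time in s.
With the tool pointing down it reaches from about 0.35 to 0.9 m from the base axis. Payload 7.2 kg.
Tool frame: the origin (TCP) lies between the finger pads; the fingertips stand 8 mm ahead of it and the grasp point (between the pads) lies 11 mm behind it; z points along the fingers, y is the line along which they close (so a half turn about z gives the same grasp; the last joint's range is limited). The gripper opens to 88 mm and grips with 3 to 60 N. Pads are 20 mm wide; open, the fingers measure 115 mm over their backs; the gripper's body (75 mm by 178 mm) begins 61 mm behind the grasp point.
Start: joints at [-1.19, 0.411, -0.013, 1.596, 0.006, 1.134, -0.082], TCP at [0.271, 0.563, 0.231] pointing down, gripper open.
Joint ranges: [-2.95, 2.95], [-0.29, 1.99], [-1.47, 1.44], [0.14, 2.54], [-1.03, 4.17], [0.13, 1.85], [-2.86, 2.86]. Speed limits (rad/s): [2.39, 2.39, 3.01, 3.01, 3.14, 3.14, 3.14].

### API

Orientations are given as a rotation vector (axis times angle).
In Python, from station import get_obs, eyes, r gives the robot as it stands.
- The arm moves only by the tool play_rows, never from a script. Its argument "deltas" is a list that holds one entry, the list of rows, each a list of 4 numbers: the shift along the tool's x, y, z in mm, then the turn about the tool's z in rad. In form: [[[x, y, z, yaw], ...]]. A call has exactly 5 rows; each row shifts and turns the commanded pose from where the row before left it, along the tool's axes as they then stand; what a row does not reach is not made up. A row lasts 1/12 s, in which the tool goes at most 41.7 mm and 7.16 degrees, less where a joint would pass 70% of its speed; a pose out of reach is approached as far as the arm can. A call with a gripper value outside its range is refused whole. "grip" is the opening, from -1 (shut) to 1 (fully open), set as the call begins (left out, the last holds). The fingers move at their own pace and stop on an object; "squeeze" is the grip in N (left out, the last holds). Time passes only in rows, so rows that do not move let the fingers close, or fill a call up. It gives the time, the measured TCP pose, the force, the opening and the grip force at its end, in the units of the state.
- get_obs(): the state, without advancing time (a new reading comes with each control period).
- eyes.capture(name): name is "side" or "top"; returns (picture, depth): 384x512x3 uint8, red, green, blue; 384x512 float32, m along the optical axis (not along the pixel's ray), 0 where there is no reading.
- eyes.camera_info(name): a dict with "vfov" (degrees; the focal length in pixels is half the picture's height over the tangent of half this angle, whatever the lens; pixels are square), "cx", "cy" (the principal point, pixels), "pose" (4x4, takes a point from camera to world coordinates). Camera axes: x right, y up, looking along -z (the intrinsics and any distortion apply to the point x, -y, -z); pixel columns grow to the right and rows downward; lengths in m; the calibration is good to about 2 mm. A picture is of the moment at which its call begins. camera_info takes no time and is no camera call.
- r.job_done(): hands the job in; it is judged then, once.
The state is a dict: "t": time; "q": joint angles; "joint_velocities": joint speeds; "effort": joint torques, N m; "eef_pos": TCP position; "orientation": TCP orientation; "force": force on the tool from outside, world axes, zero at the start; "moment": the same for the moment, N m; "gripper_width": finger opening in m; "finger_force": force on a finger pad.
Only numpy, scipy, OpenCV 4.12 (cv2) and the standard library are available. Lean on these libraries where they do the work, as an engineer would, in place of code of your own. Each camera call takes 0.05 s, during which the arm holds its last target. There are 200 camera calls.

## Working session

There is one attempt and no reset: what is moved stays moved. The work goes in short steps, Python scripts to look and compute and a tool call to move; the robot and the scene stay as the last step left them, time stands still between calls to the robot, and variables do not carry over. Pictures are saved under pics/ and viewed, at most 10 in all, crops included, and the job is handed in when it is done.

Besides the shell and the picture viewer there is one more tool, called as name(argument=value, ...) on one line, values as JSON. play_rows: Moves the arm, as the interface text tells. Its arguments: {"type":"object","properties":{"deltas":{"type":"array","items":{"type":"array","items":{"type":"array","items":{"type":"number"}}}},"grip":{"type":"number"},"squeeze":{"type":"number"}},"required":["deltas"]}

```bash
mkdir -p pics
cat > h.py <<'E'
import numpy as np, cv2
from station import get_obs, eyes, r
def cap(n):
    p,d=eyes.capture(n); np.save(f'pics/{n}_d.npy',d); np.save(f'pics/{n}_p.npy',p); return p,d
def pts(n,d):
    i=eyes.camera_info(n); h,w=d.shape; f=h/2/np.tan(np.radians(i['vfov'])/2)
    v,u=np.mgrid[:h,:w]; P=np.stack([(u-i['cx'])/f*d,-(v-i['cy'])/f*d,-d,np.ones_like(d)],-1)@np.array(i['pose']).T
    return P[...,:3]
E
python3 - <<'E'
from h import *
for n in('side','top'):
    print({k:(np.round(v,3).tolist() if k=='pose' else v) for k,v in eyes.camera_info(n).items()})
    p,d=cap(n); cv2.imwrite(f'pics/{n}0.png',p[...,::-1])
o=get_obs(); print({k:np.round(v,3) for k,v in o.items()})
E
```

```text
{'vfov': 44.72392531295681, 'cx': 255.20840989351709, 'cy': 195.1108276758774, 'pose': [[0.972, 0.15, -0.181, 0.408], [-0.235, 0.658, -0.716, -0.762], [0.012, 0.738, 0.675, 0.873], [0.0, 0.0, 0.0, 1.0]]}
{'vfov': 47.20555414587183, 'cx': 255.83472064846913, 'cy': 194.47924244789337, 'pose': [[0.0, 0.993, -0.116, 0.48], [-1.0, -0.0, -0.006, 0.028], [-0.006, 0.116, 0.993, 1.169], [0.0, 0.0, 0.0, 1.0]]}
{'t': np.float64(0.1), 'q': array([-1.19 ,  0.412, -0.013,  1.597,  0.006,  1.134, -0.082]), 'joint_velocities': array([ 0.001, -0.001, -0.   , -0.003, -0.001,  0.002,  0.   ]), 'effort': array([ 3.0000e-03, -5.8910e+01,  6.4400e-01, -2.9171e+01, -5.4000e-02,
        1.4000e-02,  0.0000e+00]), 'eef_pos': array([0.271, 0.563, 0.23 ]), 'orientation': array([-6.990e-01, -3.063e+00,  2.000e-03]), 'force': array([-0.071,  0.269,  0.725]), 'moment': array([ 0.059,  0.006, -0.02 ]), 'finger_force': np.float64(0.0), 'gripper_width': np.float64(0.088)}
```

View pics/side0.png

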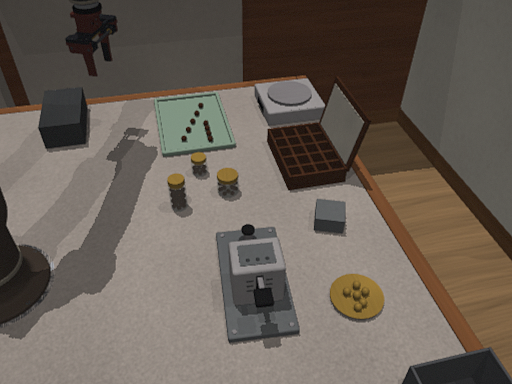

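View pics/top0.png

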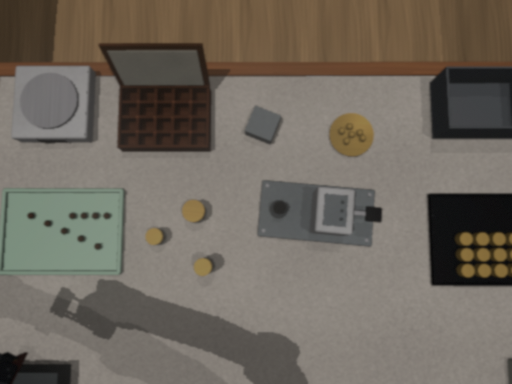

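The side view shows the tall jar's cap at about (176,181), the post top at (248,230) and the pad at (263,295). The top view shows the tall jar's cap at (203,266), the post at (279,209) and the pad at (373,214). Next I measure these points with depth.

Run:
```python
from h import *
for n in('top','side'):
    d=np.load(f'pics/{n}_d.npy'); p=np.load(f'pics/{n}_p.npy').astype(int); P=pts(n,d); np.save(f'pics/{n}_P.npy',P)
    Z=P[...,2]; v,u=np.mgrid[:384,:512]
    def rep(lbl,m):
        q=P[m]; 
        if len(q)<5: print(n,lbl,'few',len(q)); return
        a,b=np.percentile(q,2,0),np.percentile(q,98,0)
        print(n,lbl,len(q),'mid',np.round((a+b)/2,4),'mean',np.round(q.mean(0),4),'ext',np.round(b-a,4))
    def near(c,R,z0,z1): return (np.hypot(u-c[0],v-c[1])<R)&(Z>z0)&(Z<z1)
    C=dict(top=[(203,266),(279,209),(373,214),(155,236),(194,211),(333,210)],side=[(176,181),(248,230),(263,295),(199,157),(228,176),(257,252)])[n]
    rep('tall',near(C[0],16,.09,.106)); rep('post',near(C[1],16,.06,.078)); rep('pad',near(C[2],16,.108,.124))
    rep('short',near(C[3],14,.05,.066)); rep('wide',near(C[4],18,.053,.07)); rep('tower',near(C[5],40,.125,.137))
    base=(Z>.012)&(Z<.024)&(np.hypot(u-C[5][0],v-C[5][1])<110)
    rep('base',base)
    k,l,s,c=cv2.connectedComponentsWithStats(base.astype(np.uint8)); j=1+np.argmax(s[1:,4])
    xy=P[l==j][:,:2].astype(np.float32); print('rect',cv2.minAreaRect(xy))
    t=near(C[5],40,.125,.137); print('tower rect',cv2.minAreaRect(P[t][:,:2].astype(np.float32)))
    print('table z',np.median(Z[(abs(Z)<.02)]))
```

```text
top tall 259 mid [0.4303 0.1648 0.0974] mean [0.4302 0.1649 0.0977] ext [0.0404 0.0386 0.0078]
top post 130 mid [ 0.5761 -0.0223  0.0695] mean [ 0.5761 -0.0223  0.0697] ext [0.029  0.0288 0.0084]
top pad 285 mid [ 0.5557 -0.2391  0.1161] mean [ 0.5557 -0.2424  0.1168] ext [0.0337 0.0516 0.0102]
top short 240 mid [0.5043 0.294  0.0581] mean [0.504  0.2938 0.0579] ext [0.04   0.0397 0.0088]
top wide 404 mid [0.5677 0.1949 0.0614] mean [0.5685 0.1951 0.0617] ext [0.0506 0.0516 0.0083]
top tower 1685 mid [ 0.5644 -0.151   0.1301] mean [ 0.5636 -0.1511  0.1302] ext [0.1044 0.0858 0.0086]
top base 4604 mid [ 0.6407 -0.1988  0.0178] mean [ 0.5788 -0.1252  0.0177] ext [0.307  0.4467 0.01  ]
rect ((0.566997766494751, -0.1220230758190155), (0.2999286949634552, 0.1500014066696167), 84.6932601928711)
tower rect ((0.5642380118370056, -0.15138699114322662), (0.0901803970336914, 0.10959912836551666), 84.78343963623047)
table z 0.0003988258347523699
side tall 191 mid [0.4323 0.1641 0.0961] mean [0.432  0.1612 0.0976] ext [0.0396 0.0421 0.011 ]
side post 128 mid [ 0.5784 -0.0226  0.0696] mean [ 0.5781 -0.0245  0.0703] ext [0.0282 0.0305 0.0084]
side pad 391 mid [ 0.5576 -0.2372  0.1162] mean [ 0.5576 -0.2456  0.1174] ext [0.0341 0.0596 0.0094]
side short 148 mid [0.5059 0.2928 0.0564] mean [0.5062 0.2898 0.0579] ext [0.0391 0.0416 0.0108]
side wide 281 mid [0.5701 0.1943 0.0598] mean [0.5703 0.1912 0.062 ] ext [0.0515 0.0573 0.0119]
side tower 1778 mid [ 0.5658 -0.1543  0.1303] mean [ 0.5651 -0.157   0.131 ] ext [0.1043 0.0868 0.0083]
side base 4464 mid [0.6552 0.0043 0.0178] mean [ 0.5886 -0.1243  0.0183] ext [0.3392 0.5519 0.0102]
rect ((0.5695266723632812, -0.12247943878173828), (0.3028981387615204, 0.14984716475009918), 84.83074188232422)
tower rect ((0.566468358039856, -0.15280456840991974), (0.09088076651096344, 0.10953086614608765), 84.85697174072266)
table z 0.0009407295620412759
```

Both cameras agree to within about 2 mm, and the sizes and heights match the given ones. The averages are tall jar (0.431, 0.1645), post (0.577, -0.0225) and pad (0.5565, -0.2465), with stand yaw about -5.2°. I move above the jar now.

play_rows(deltas=[[[-21,-19.3,3.3,0],[-21,-19.3,3.3,0],[-21,-19.3,3.3,0],[-21,-19.3,3.3,0],[-21,-19.3,3.3,0]]], grip=1)

```text
t: 0.52
eef_pos: [0.3241, 0.4291, 0.2136]
orientation: [-0.699, -3.063, 0.001]
force: [0.2, 0.1, 0.3]
gripper_width: 0.0877
finger_force: 0.0
```

play_rows(deltas=[[[-21,-19.3,3.3,0],[-21,-19.3,3.3,0],[-21,-19.3,3.3,0],[-21,-19.3,3.3,0],[-21,-19.3,3.3,0]]])

```text
t: 0.93
eef_pos: [0.3768, 0.2966, 0.1973]
orientation: [-0.699, -3.063, 0.001]
force: [0.7, -1.0, -0.9]
gripper_width: 0.0879
finger_force: 0.0
```

play_rows(deltas=[[[-21,-19.3,3.3,0],[-21,-19.3,3.3,0],[-21,-19.3,3.3,0],[-21,-19.3,3.3,0],[-21,-19.3,3.3,0]]])

```text
t: 1.35
eef_pos: [0.4295, 0.1642, 0.1809]
orientation: [-0.699, -3.063, 0.0]
force: [0.4, 0.1, -0.3]
gripper_width: 0.0876
finger_force: 0.0
```

play_rows(deltas=[[[0,0,0,0],[0,0,0,0],[0,0,0,0],[0,0,0,0],[0,0,0,0]]])

```text
t: 1.77
eef_pos: [0.429, 0.1667, 0.1812]
orientation: [-0.696, -3.063, -0.0]
force: [0.1, 0.8, 0.5]
gripper_width: 0.0875
finger_force: 0.0
```

```bash
cat >> h.py <<'E'
from scipy.spatial.transform import Rotation as Ro
def go(t):
    o=get_obs(); R=Ro.from_rotvec(o['orientation']).as_matrix(); print('t',round(float(o['t']),2),'pos',np.round(o['eef_pos'],4),'F',np.round(o['force'],2),'w',round(float(o['gripper_width']),4),'ff',round(float(o['finger_force']),2))
    print('q',np.round(o['q'],2),'axes xyz rows',np.round(R.T,3).tolist()); print('tool mm',np.round(R.T@(np.array(t)-o['eef_pos'])*1000,1))
E
python3 -c "
from h import *
go([.431,.1645,.05])"
```

```text
t 1.77 pos [0.429  0.1667 0.1812] F [0.13 0.84 0.52] w 0.0875 ff 0.0
q [-0.64  0.18  0.18  2.05 -0.04  0.91  0.69] axes xyz rows [[-0.902, 0.432, 0.0], [0.432, 0.902, 0.0], [-0.0, 0.0, -1.0]]
tool mm [ -2.8  -1.2 131.2]
```

play_rows(deltas=[[[-2.5,-1,15,0],[0,0,15,0],[0,0,15,0],[0,0,15,0],[0,0,15,0]]])

```text
t: 2.18
eef_pos: [0.431, 0.1646, 0.1055]
orientation: [0.696, 3.063, 0.001]
force: [-0.3, 0.5, -0.7]
gripper_width: 0.0879
finger_force: 0.0
```

play_rows(deltas=[[[0,0,14,0],[0,0,14,0],[0,0,14,0],[0,0,14,0],[0,0,0,0]]])

```text
t: 2.6
eef_pos: [0.4296, 0.164, 0.0482]
orientation: [-0.696, -3.061, 0.003]
force: [-0.9, 0.4, -0.8]
gripper_width: 0.0879
finger_force: 0.0
```

```bash
python3 -c "
from h import *
go([.431,.1645,.05])
p,d=cap('top'); q,e=cap('side')
a=cv2.resize(p[216:316,153:253,::-1],None,fx=4,fy=4); b=cv2.resize(q[110:210,120:220,::-1],None,fx=4,fy=4)
cv2.imwrite('pics/g1.png',np.hstack([a,b]))"
```

```text
t 2.6 pos [0.4296 0.164  0.0482] F [-0.86  0.45 -0.81] w 0.0879 ff 0.0
q [-0.59  0.4   0.15  2.16 -0.11  0.59  0.76] axes xyz rows [[-0.902, 0.432, 0.002], [0.432, 0.902, -0.003], [-0.003, -0.001, -1.0]]
tool mm [-1.   1.  -1.8]
```

View pics/g1.png

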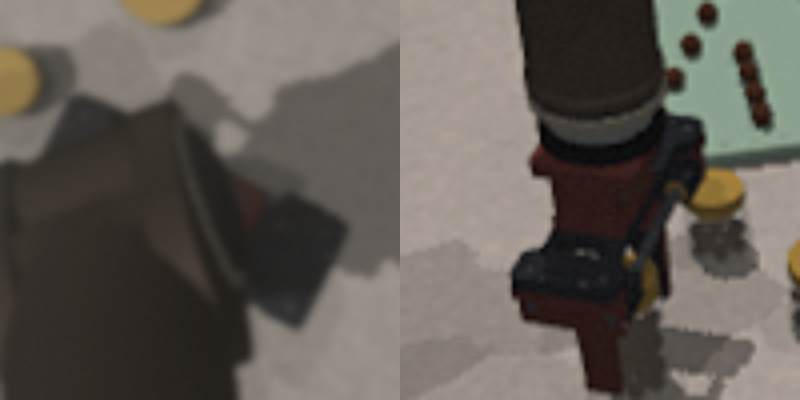

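The enlarged crops show the gripper straddling the tall jar: the cap peeks out at about (645,285) in the right crop. The bystander jars are untouched. I close the fingers on it.

play_rows(deltas=[[[0,0,0,0],[0,0,0,0],[0,0,0,0],[0,0,0,0],[0,0,0,0]]], grip=-1, squeeze=15)

```text
t: 3.12
eef_pos: [0.4314, 0.1637, 0.0506]
orientation: [0.699, 3.062, 0.001]
force: [-0.5, 0.6, -0.0]
gripper_width: 0.0578
finger_force: 0.0
```

play_rows(deltas=[[[0,0,0,0],[0,0,0,0],[0,0,0,0],[0,0,0,0],[0,0,0,0]]])

```text
t: 3.53
eef_pos: [0.4314, 0.1638, 0.0503]
orientation: [0.699, 3.063, 0.001]
force: [-0.6, 0.5, 2.5]
gripper_width: 0.0461
finger_force: 15.0
```

play_rows(deltas=[[[0,0,-4,0],[0,0,-8,0],[0,0,-12,0],[0,0,-12,0],[0,0,-12,0]]])

```text
t: 3.95
eef_pos: [0.4309, 0.1633, 0.099]
orientation: [-0.699, -3.062, 0.001]
force: [0.5, 0.4, -1.4]
gripper_width: 0.0456
finger_force: 15.0
```

play_rows(deltas=[[[0,0,-15,0],[0,0,-15,0],[-5,-2.5,-15,0],[-10,-5,-15,0],[-15,-7.5,-11,0]]])

```text
t: 4.37
eef_pos: [0.4513, 0.1377, 0.1708]
orientation: [0.696, 3.063, 0.001]
force: [0.9, -0.3, -1.8]
gripper_width: 0.0455
finger_force: 15.0
```

play_rows(deltas=[[[-20,-10,0,0],[-25,-12.5,0,0],[-25,-12.5,0,0],[-25,-12.5,0,0],[-25,-12.5,0,0]]])

```text
t: 4.78
eef_pos: [0.5341, 0.0297, 0.1696]
orientation: [-0.699, -3.063, 0.0]
force: [1.1, -0.0, -2.1]
gripper_width: 0.0456
finger_force: 15.0
```

play_rows(deltas=[[[-22,-10.5,0,0],[-20,-9,0,0],[-12,-6,0,0],[-6,-3,0,0],[-2,-1,0,0]]])

```text
t: 5.2
eef_pos: [0.5768, -0.0232, 0.1691]
orientation: [-0.701, -3.062, 0.0]
force: [-0.0, 0.3, -1.7]
gripper_width: 0.046
finger_force: 15.0
```

play_rows(deltas=[[[0,0,0,0],[0,0,0,0],[0,0,0,0],[0,0,0,0],[0,0,0,0]]])

```text
t: 5.62
eef_pos: [0.5766, -0.0217, 0.1693]
orientation: [-0.697, -3.063, -0.001]
force: [-0.1, 0.2, -1.1]
gripper_width: 0.0457
finger_force: 15.0
```

```bash
python3 -c "
from h import *
go([.577,-.0225,.120])
q,e=cap('side'); P=pts('side',e)
cv2.imwrite('pics/g2.png',cv2.resize(q[120:290,170:340,::-1],None,fx=3.5,fy=3.5))"
```

```text
t 5.62 pos [ 0.5766 -0.0217  0.1693] F [-0.08  0.2  -1.09] w 0.0457 ff 15.0
q [-0.27  0.4   0.29  1.8  -0.13  0.96  1.2 ] axes xyz rows [[-0.901, 0.433, 0.0], [0.433, 0.901, 0.0], [-0.0, 0.0, -1.0]]
tool mm [-0.7 -0.5 49.3]
```

View pics/g2.png

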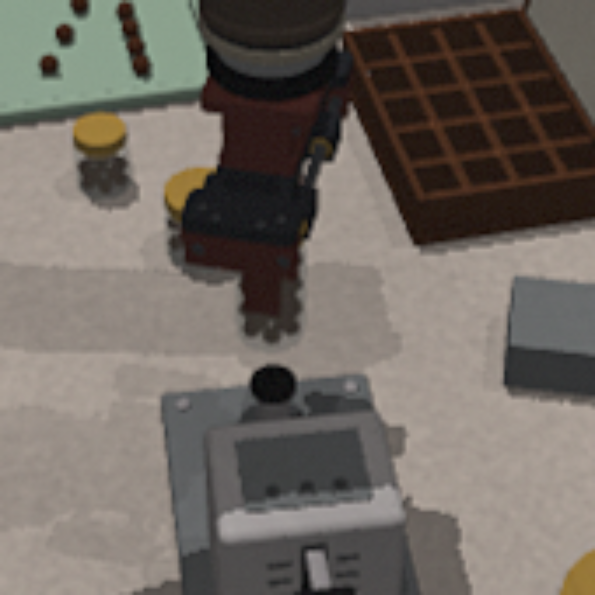

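The jar, with its base at about (270,335), hangs upright over the post top at (273,385). I lower it, slowing near contact.

play_rows(deltas=[[[0,0,10,0],[0,0,10,0],[0,0,10,0],[0,0,8,0],[0,0,4,0]]])

```text
t: 6.08
eef_pos: [0.5759, -0.0225, 0.125]
orientation: [-0.699, -3.06, 0.001]
force: [-0.4, -0.0, -1.1]
gripper_width: 0.0458
finger_force: 15.0
```

play_rows(deltas=[[[0,0,2,0],[0,0,2,0],[0,0,1,0],[0,0,0,0],[0,0,0,0]]])

```text
t: 6.5
eef_pos: [0.5771, -0.0226, 0.1225]
orientation: [0.699, 3.062, 0.0]
force: [0.4, 0.9, -0.7]
gripper_width: 0.0461
finger_force: 15.0
```

```bash
python3 -c "
from h import *
go([.577,-.0225,.120])"
```

```text
t 6.5 pos [ 0.5771 -0.0226  0.1225] F [ 0.35  0.88 -0.66] w 0.0461 ff 15.0
q [-0.25  0.45  0.27  1.84 -0.16  0.87  1.22] axes xyz rows [[-0.901, 0.434, -0.001], [0.434, 0.901, 0.0], [0.001, 0.0, -1.0]]
tool mm [0.1 0.  2.5]
```

play_rows(deltas=[[[0,0,1,0],[0,0,0,0],[0,0,0.5,0],[0,0,0,0],[0,0,0,0]]])

```text
t: 6.92
eef_pos: [0.5768, -0.0225, 0.1207]
orientation: [-0.699, -3.063, -0.0]
force: [0.2, -0.5, -1.4]
gripper_width: 0.0459
finger_force: 15.0
```

play_rows(deltas=[[[0,0,0.5,0],[0,0,0,0],[0,0,0.5,0],[0,0,0,0],[0,0,0,0]]])

```text
t: 7.33
eef_pos: [0.5771, -0.0225, 0.1203]
orientation: [0.699, 3.062, 0.001]
force: [-2.2, -0.3, 5.1]
gripper_width: 0.0459
finger_force: 15.0
```

Contact came at the expected height (+5 N), so I release.

play_rows(deltas=[[[0,0,0,0],[0,0,0,0],[0,0,0,0],[0,0,0,0],[0,0,0,0]]], grip=1)

```text
t: 7.75
eef_pos: [0.5769, -0.0225, 0.1195]
orientation: [-0.699, -3.063, 0.0]
force: [0.2, -0.3, -0.5]
gripper_width: 0.0759
finger_force: 0.0
```

play_rows(deltas=[[[0,0,0,0],[0,0,0,0],[0,0,0,0],[0,0,0,0],[0,0,0,0]]])

```text
t: 8.17
eef_pos: [0.5769, -0.0225, 0.1196]
orientation: [-0.699, -3.063, 0.0]
force: [0.4, -0.2, 0.5]
gripper_width: 0.0878
finger_force: 0.0
```

```bash
python3 -c "
from h import *
go([.577,-.0225,.25])
q,e=cap('side')
cv2.imwrite('pics/g3.png',cv2.resize(q[140:310,170:340,::-1],None,fx=3.5,fy=3.5))"
```

```text
t 8.17 pos [ 0.5769 -0.0225  0.1196] F [ 0.4  -0.21  0.5 ] w 0.0878 ff 0.0
q [-0.25  0.46  0.27  1.84 -0.16  0.86  1.22] axes xyz rows [[-0.901, 0.434, 0.0], [0.434, 0.901, -0.0], [-0.0, 0.0, -1.0]]
tool mm [-1.000e-01  1.000e-01 -1.304e+02]
```

View pics/g3.png

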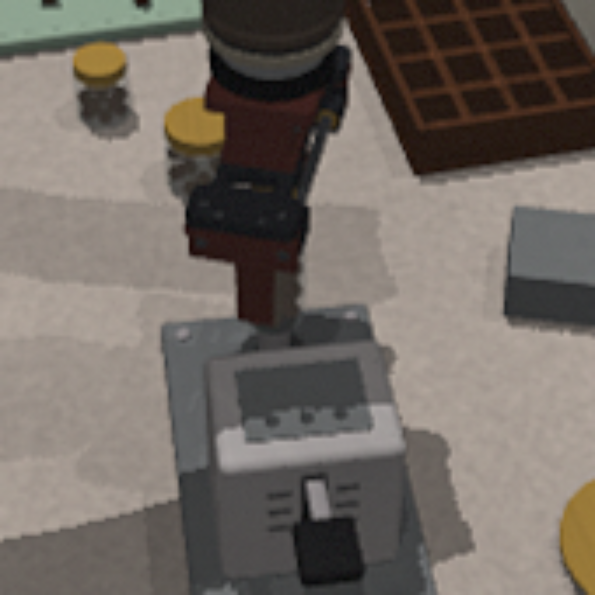

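The fingers are open and the jar stands on the post at about (285,295), behind the near finger. I rise straight up and look again.

play_rows(deltas=[[[0,0,-5,0],[0,0,-10,0],[0,0,-15,0],[0,0,-15,0],[0,0,-15,0]]])

```text
t: 8.63
eef_pos: [0.577, -0.0226, 0.1812]
orientation: [0.699, 3.062, 0.0]
force: [-0.2, -0.6, -0.3]
gripper_width: 0.0881
finger_force: 0.0
```

play_rows(deltas=[[[0,0,-20,0],[0,0,-20,0],[0,0,-15,0],[0,0,-10,0],[0,0,-5,0]]])

```text
t: 9.05
eef_pos: [0.5775, -0.0226, 0.2519]
orientation: [0.699, 3.06, 0.001]
force: [0.1, 0.5, -0.0]
gripper_width: 0.0878
finger_force: 0.0
```

```bash
python3 -c "
from h import *
go([.5565,-.2465,.25])
q,e=cap('side'); P=pts('side',e); v,u=np.mgrid[:384,:512]
m=(np.hypot(P[...,0]-.577,P[...,1]+.0225)<.035)&(P[...,2]>.155)&(P[...,2]<.18); c=P[m]
print(len(c),(np.percentile(c,2,0)+np.percentile(c,98,0))/2,c.mean(0))
cv2.imwrite('pics/g4.png',cv2.resize(q[140:310,170:340,::-1],None,fx=3.5,fy=3.5))"
```

```text
t 9.05 pos [ 0.5775 -0.0226  0.2519] F [ 0.1   0.45 -0.03] w 0.0878 ff 0.0
q [-0.28  0.31  0.31  1.71 -0.1   1.13  1.18] axes xyz rows [[-0.901, 0.434, -0.002], [0.434, 0.901, 0.002], [0.003, 0.0, -1.0]]
tool mm [ -78.2 -210.8    1.7]
284 [ 0.57578873 -0.02412396  0.16345063] [ 0.57586599 -0.02726783  0.16659874]
```

View pics/g4.png

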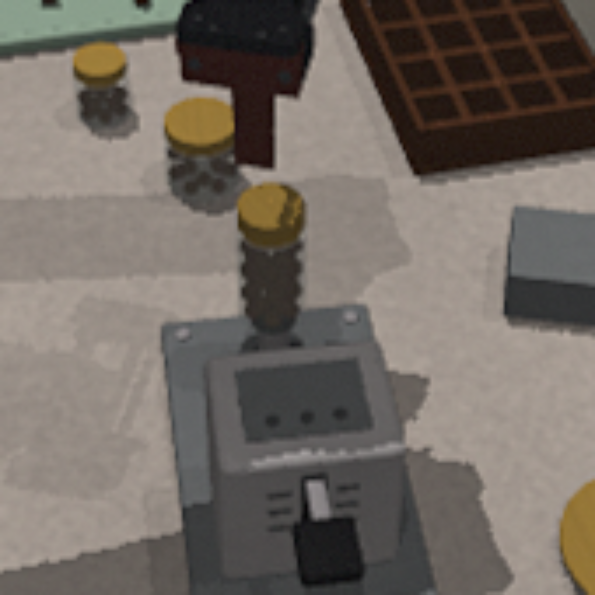

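The jar stands upright and centred on the post (cap at (270,213), base at (270,325)), and depth puts it within about 3 mm of the post's centre. Next I shut the fingers, move over the pad, and turn so the gripper body stays off the tower side.

play_rows(deltas=[[[-4,-11,0,0],[-8,-22,0,0],[-10,-26,0,0],[-10,-26,0,0],[-10,-26,0,0]]], grip=-1)

```text
t: 9.52
eef_pos: [0.5654, -0.1427, 0.2484]
orientation: [-0.699, -3.061, 0.001]
force: [0.4, -0.2, 0.2]
gripper_width: 0.0581
finger_force: 0.0
```

play_rows(deltas=[[[-10,-26,0,0],[-10,-26,0,0],[-8,-24,0,0],[-5,-16,0,0],[-3,-8,0,0]]])

```text
t: 9.93
eef_pos: [0.5535, -0.2503, 0.2485]
orientation: [-0.705, -3.059, 0.002]
force: [0.3, 0.2, -0.9]
gripper_width: 0.0244
finger_force: 0.0
```

play_rows(deltas=[[[0,0,0,-0.1],[0,0,0,-0.11],[0,0,0,-0.11],[0,0,0,-0.11],[0,0,0,-0.11]]])

```text
t: 10.35
eef_pos: [0.5552, -0.246, 0.2486]
orientation: [0.153, -3.136, -0.001]
force: [0.4, -0.6, 0.3]
gripper_width: 0.0004
finger_force: 0.0
```

play_rows(deltas=[[[0,0,0,-0.11],[0,0,0,-0.11],[0,0,0,-0.11],[0,0,0,-0.11],[0,0,0,-0.11]]])

```text
t: 10.77
eef_pos: [0.5552, -0.246, 0.2486]
orientation: [0.999, -2.977, -0.002]
force: [-0.9, -0.0, -0.8]
gripper_width: 0.0004
finger_force: 0.0
```

play_rows(deltas=[[[0,0,0,-0.11],[0,0,0,-0.11],[0,0,0,-0.11],[0,0,0,-0.11],[0,0,0,-0.11]]])

```text
t: 11.18
eef_pos: [0.5544, -0.2444, 0.2447]
orientation: [1.628, -2.676, -0.011]
force: [0.2, -0.2, -1.8]
gripper_width: 0.0004
finger_force: 0.0
```

play_rows(deltas=[[[0,0,0,-0.11],[0,0,0,-0.11],[0,0,0,-0.07],[0,0,0,0],[0,0,0,0]]])

```text
t: 11.6
eef_pos: [0.5523, -0.2447, 0.2396]
orientation: [1.891, -2.49, -0.029]
force: [0.0, -0.4, 0.2]
gripper_width: 0.0004
finger_force: 0.0
```

```bash
python3 -c "
from h import *
go([.5565,-.2475,.126])"
```

```text
t 11.6 pos [ 0.5523 -0.2447  0.2396] F [ 0.04 -0.35  0.24] w 0.0004 ff 0.0
q [ 0.95  0.53 -0.9   1.57  0.43  1.27  2.85] axes xyz rows [[-0.268, -0.963, 0.001], [-0.963, 0.268, 0.024], [-0.023, 0.006, -1.0]]
tool mm [  1.5  -7.5 113.4]
```

Negative yaw drove joint 7 to its limit. I unwind it and go the other way, a half turn to the same grasp line.

play_rows(deltas=[[[0,0,0,0.105],[0,0,0,0.105],[0,0,0,0.105],[0,0,0,0.105],[0,0,0,0.105]]])

```text
t: 12.02
eef_pos: [0.5528, -0.2444, 0.2407]
orientation: [1.171, -2.893, -0.015]
force: [0.3, 0.6, 0.6]
gripper_width: 0.0003
finger_force: 0.0
```

play_rows(deltas=[[[0,0,0,0.105],[0,0,0,0.105],[0,0,0,0.105],[0,0,0,0.105],[0,0,0,0.105]]])

```text
t: 12.43
eef_pos: [0.5529, -0.2443, 0.241]
orientation: [0.38, -3.096, -0.006]
force: [-0.2, -0.6, 0.7]
gripper_width: 0.0003
finger_force: 0.0
```

play_rows(deltas=[[[0,0,0,0.105],[0,0,0,0.105],[0,0,0,0.105],[0,0,0,0.105],[0,0,0,0.105]]])

```text
t: 12.85
eef_pos: [0.553, -0.2444, 0.2412]
orientation: [-0.437, -3.089, 0.003]
force: [-0.5, 0.1, 1.0]
gripper_width: 0.0006
finger_force: 0.0
```

```bash
python3 -c "
from h import *
go([.5565,-.2475,.126])"
```

```text
t 12.85 pos [ 0.553  -0.2444  0.2412] F [-0.52  0.06  1.03] w 0.0006 ff 0.0
q [ 0.73  0.44 -0.55  1.59  0.24  1.2   1.42] axes xyz rows [[-0.961, 0.277, 0.021], [0.277, 0.961, -0.005], [-0.022, 0.001, -1.0]]
tool mm [ -6.7  -1.4 115.1]
```

play_rows(deltas=[[[0,0,0,0.105],[0,0,0,0.105],[0,0,0,0.105],[0,0,0,0.105],[0,0,0,0.105]]])

```text
t: 13.27
eef_pos: [0.553, -0.2444, 0.2415]
orientation: [-1.224, -2.872, 0.011]
force: [-0.5, 1.0, -0.7]
gripper_width: 0.0006
finger_force: 0.0
```

play_rows(deltas=[[[0,0,0,0.105],[0,0,0,0.105],[0,0,0,0.105],[0,0,0,0.105],[0,0,0,0.105]]])

```text
t: 13.68
eef_pos: [0.5531, -0.2444, 0.2417]
orientation: [-1.929, -2.458, 0.018]
force: [-0.9, -0.0, 0.5]
gripper_width: 0.0002
finger_force: 0.0
```

play_rows(deltas=[[[0,0,0,0.105],[0,0,0,0.105],[0,0,0,0.105],[0,0,0,0],[0,0,0,0]]])

```text
t: 14.1
eef_pos: [0.5532, -0.2441, 0.2416]
orientation: [-2.281, -2.138, 0.023]
force: [0.1, -0.4, -0.2]
gripper_width: 0.0005
finger_force: 0.0
```

```bash
python3 -c "
from h import *
go([.5565,-.2475,.128])"
```

```text
t 14.1 pos [ 0.5532 -0.2441  0.2416] F [ 0.05 -0.37 -0.23] w 0.0005 ff 0.0
q [ 0.53  0.4  -0.28  1.6   0.12  1.18  0.17] axes xyz rows [[0.065, 0.998, -0.0], [0.998, -0.065, -0.021], [-0.021, 0.001, -1.0]]
tool mm [ -3.1   5.9 113.5]
```

Yaw is now aligned (tool x along stand y) and joint 7 is at 0.17. I descend to just above the pad and shift about 3 mm.

play_rows(deltas=[[[-3,6,15,0],[0,0,20,0],[0,0,20,0],[0,0,20,0],[0,0,15,0]]])

```text
t: 14.52
eef_pos: [0.5561, -0.2476, 0.1479]
orientation: [-2.279, -2.135, 0.024]
force: [-0.6, 0.7, -0.3]
gripper_width: 0.0005
finger_force: 0.0
```

play_rows(deltas=[[[0,0,8,0],[0,0,4,0],[0,0,2,0],[0,0,0,0],[0,0,0,0]]])

```text
t: 14.93
eef_pos: [0.5571, -0.2476, 0.1375]
orientation: [-2.283, -2.135, 0.022]
force: [0.5, -0.3, 0.2]
gripper_width: 0.0001
finger_force: 0.0
```

```bash
python3 -c "
from h import *
go([.5565,-.2475,.078])
q,e=cap('side'); p,d=cap('top')
cv2.imwrite('pics/g5.png',np.hstack([cv2.resize(q[200:340,190:330,::-1],(400,400)),cv2.resize(p[150:270,280:400,::-1],(400,400))]))"
```

```text
t 14.93 pos [ 0.5571 -0.2476  0.1375] F [ 0.53 -0.31  0.2 ] w 0.0001 ff 0.0
q [ 0.53  0.5  -0.27  1.7   0.16  0.98  0.14] axes xyz rows [[0.067, 0.998, 0.0], [0.998, -0.067, -0.021], [-0.021, 0.002, -1.0]]
tool mm [ 0.1  0.7 59.5]
```

View pics/g5.png

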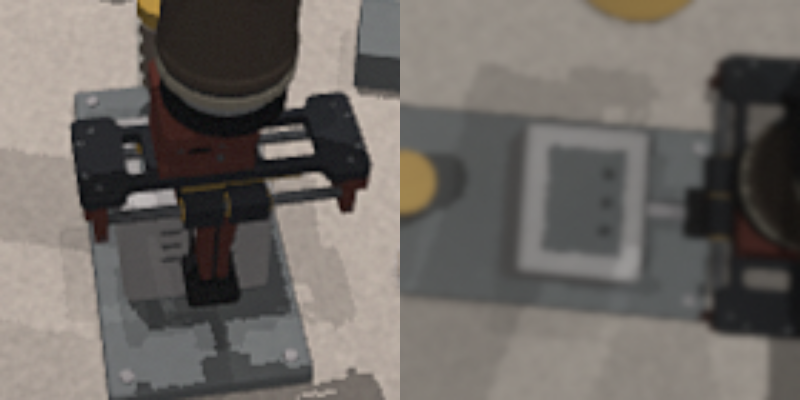

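The left crop shows the closed fingertips right over the pad at (212,285). The right crop shows the body clear of the tower and the jar still on the post at (412,182). I start pressing.

play_rows(deltas=[[[0,0,5,0],[0,0,5,0],[0,0,4,0],[0,0,4,0],[0,0,4,0]]])

```text
t: 15.45
eef_pos: [0.5566, -0.2476, 0.115]
orientation: [-2.283, -2.135, 0.022]
force: [2.2, -0.2, 2.2]
gripper_width: 0.0006
finger_force: 1.2
```

play_rows(deltas=[[[0,0,4,0],[0,0,4,0],[0,0,4,0],[0,0,3,0],[0,0,3,0]]])

```text
t: 15.87
eef_pos: [0.5566, -0.2476, 0.097]
orientation: [-2.284, -2.136, 0.021]
force: [3.9, -0.2, 4.4]
gripper_width: 0.0003
finger_force: 2.2
```

play_rows(deltas=[[[0,0,3,0],[0,0,3,0],[0,0,3,0],[0,0,2,0],[0,0,2,0]]])

```text
t: 16.28
eef_pos: [0.5565, -0.2476, 0.0844]
orientation: [-2.284, -2.136, 0.021]
force: [2.8, -1.2, 6.3]
gripper_width: 0.0004
finger_force: 3.0
```

```bash
python3 -c "
from h import *
go([.5565,-.2475,.078])"
```

```text
t 16.28 pos [ 0.5565 -0.2476  0.0844] F [ 2.77 -1.15  6.25] w 0.0004 ff 2.96
q [ 0.52  0.56 -0.26  1.74  0.18  0.88  0.12] axes xyz rows [[0.067, 0.998, 0.0], [0.998, -0.067, -0.02], [-0.02, 0.002, -1.0]]
tool mm [0.1 0.1 6.4]
```

play_rows(deltas=[[[0,0,2,0],[0,0,2,0],[0,0,1,0],[0,0,0.5,0],[0,0,0,0]]])

```text
t: 16.7
eef_pos: [0.5566, -0.2476, 0.079]
orientation: [-2.284, -2.136, 0.02]
force: [2.9, 0.3, 8.3]
gripper_width: 0.0006
finger_force: 3.6
```

play_rows(deltas=[[[0,0,0,0],[0,0,0,0],[0,0,0,0],[0,0,0,0],[0,0,0,0]]])

```text
t: 17.12
eef_pos: [0.5566, -0.2476, 0.0791]
orientation: [-2.284, -2.136, 0.02]
force: [3.0, -0.7, 7.2]
gripper_width: 0.0004
finger_force: 3.6
```

```bash
python3 -c "
from h import *
go([.5565,-.2475,.078])
q,e=cap('side'); P=pts('side',e); X=P-[.5565,-.2465,0]
s=np.array([.996,-.092]); t=np.array([.092,.996]); a=X[...,:2]@s; b=X[...,:2]@t
for lo,hi in((-.019,.019),): 
  m=(abs(a)<.017)&(b<-.008)&(b>-.019)&(P[...,2]>.05)&(P[...,2]<.09); print(m.sum(),np.percentile(P[m][:,2],[10,50,90]))
m=(np.hypot(P[...,0]-.577,P[...,1]+.0225)<.035)&(P[...,2]>.155)&(P[...,2]<.18); c=P[m]; print(len(c),c.mean(0) if len(c) else '')
p,d=cap('top'); P=pts('top',d)
m=(np.hypot(P[...,0]-.577,P[...,1]+.0225)<.035)&(P[...,2]>.155)&(P[...,2]<.18); c=P[m]; print(len(c),c.mean(0))
cv2.imwrite('pics/g6.png',cv2.resize(q[220:340,210:330,::-1],(600,600),interpolation=cv2.INTER_CUBIC))"
```

```text
t 17.12 pos [ 0.5566 -0.2476  0.0791] F [ 2.97 -0.7   7.19] w 0.0004 ff 3.59
q [ 0.52  0.57 -0.25  1.75  0.19  0.86  0.11] axes xyz rows [[0.067, 0.998, 0.0], [0.998, -0.067, -0.019], [-0.019, 0.001, -1.0]]
tool mm [ 0.1 -0.1  1.1]
143 [0.06678109 0.07127478 0.08573876]
54 [ 0.56131385 -0.03334233  0.16340209]
288 [ 0.57448117 -0.02165422  0.1676231 ]
```

View pics/g6.png

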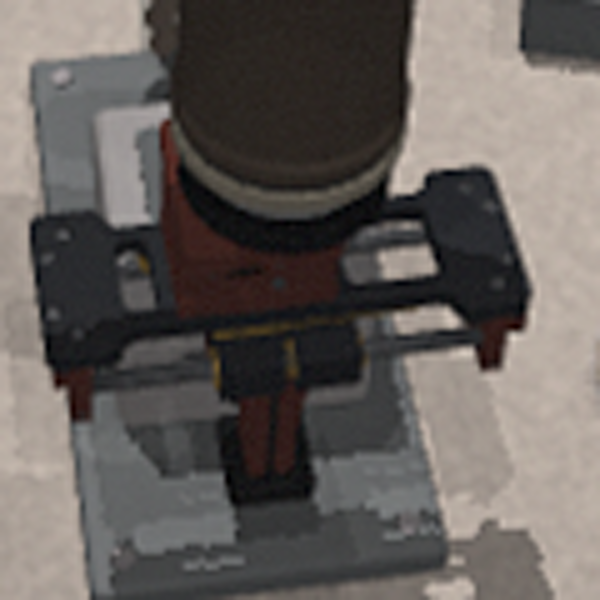

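The fingers hold the pad at (270,470), pressed to a pad-top z of about 0.071 (about 0.047 m). The push is 7 N, and the jar is still centred. I hold for over a second.

play_rows(deltas=[[[0,0,0.5,0],[0,0,0,0],[0,0,0,0],[0,0,0,0],[0,0,0,0]]])

```text
t: 17.63
eef_pos: [0.5565, -0.2475, 0.0786]
orientation: [-2.284, -2.136, 0.021]
force: [3.3, -0.7, 7.9]
gripper_width: 0.0004
finger_force: 3.8
```

play_rows(deltas=[[[0,0,0,0],[0,0,0,0],[0,0,0,0],[0,0,0,0],[0,0,0,0]]])

```text
t: 18.05
eef_pos: [0.5565, -0.2476, 0.0786]
orientation: [-2.284, -2.136, 0.02]
force: [2.0, -1.0, 8.6]
gripper_width: -0.0
finger_force: 3.8
```

play_rows(deltas=[[[0,0,0,0],[0,0,0,0],[0,0,0,0],[0,0,0,0],[0,0,0,0]]])

```text
t: 18.47
eef_pos: [0.5566, -0.2475, 0.0786]
orientation: [-2.284, -2.136, 0.02]
force: [3.0, -1.3, 7.6]
gripper_width: 0.0001
finger_force: 3.8
```

play_rows(deltas=[[[0,0,0,0],[0,0,0,0],[0,0,0,0],[0,0,0,0],[0,0,0,0]]])

```text
t: 18.88
eef_pos: [0.5565, -0.2476, 0.0786]
orientation: [-2.284, -2.136, 0.021]
force: [2.2, -0.7, 7.5]
gripper_width: 0.0001
finger_force: 3.8
```

```bash
python3 -c "
from h import *
go([.5565,-.2475,.078]); print(r.job_done())"
```

```text
t 18.88 pos [ 0.5565 -0.2476  0.0786] F [ 2.23 -0.73  7.54] w 0.0001 ff 3.82
q [ 0.52  0.57 -0.25  1.75  0.19  0.86  0.11] axes xyz rows [[0.067, 0.998, 0.0], [0.998, -0.067, -0.019], [-0.019, 0.001, -1.0]]
tool mm [ 0.1 -0.   0.6]
the job is handed in; nothing more can be done
None
```

I handed the job in at 18.9 s with the tall jar standing free on the post, about 3 mm off centre by camera, and the lever held at its third step (about 47 mm pressed, 7.5 N); the hand-in call returned no verdict.

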